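Free a push-fit tube from a water filter

ROBOT

A 6-joint arm with a two-finger parallel gripper is mounted at the origin on the work surface. World frame = base frame: x ahead of the robot, y to its left, z up, the work surface at z = 0. Lengths are in m, angles in rad, forces in N, time in s.
With the tool pointing down it reaches from about 0.35 to 0.975 m from the base axis. Payload 7.1 kg.
Tool frame: the origin (TCP) lies at the very end of the fingers, on their centre line; the grasp point (between the pads) lies 19 mm behind it; z points along the fingers, x is the direction in which the jaws open and shut, and the axes are right-handed (so a half turn about z gives the same grasp; the last joint's range is limited). The gripper opens to 88 mm and grips with 3 to 60 N. Pads are 20 mm wide; open, the fingers measure 115 mm over their backs; the gripper's body (75 mm by 178 mm) begins 61 mm behind the grasp point.
Start: joints at [-1.366, 0.423, 1.63, -0, 1.089, -0.019], TCP at [0.139, -0.609, 0.223] pointing down, gripper open.
Joint ranges: [-3, 3], [-0.9, 2.11], [0.09, 2.58], [-1.31, 4.45], [0.11, 2.69], [-2.54, 2.54]. Speed limits (rad/s): [2.39, 2.39, 3.01, 3.14, 3.14, 3.14].

INTERFACE

Orientations are given as a unit quaternion [w, x, y, z].
In Python, from bench import env gives the robot as it stands. The module is installed in compiled form; this text tells all that it offers.
- The arm moves only by the tool step_arm, never from a script. Its argument "deltas" is one flat list of numbers, 5 for each row, row after row: the shift along the tool's x, y, z in m, then the turn about the tool's z in rad, then the finger opening in m, from 0 to 0.0878. In form: [dx, dy, dz, twist, jaw, dx, dy, dz, twist, jaw, ...]. A call has exactly 8 rows; each row is the pose to reach, as a shift and turn from the pose commanded when the call began, along the tool's axes at that moment; what a row does not reach only later rows make up. A row lasts 1/8 s, in which the tool goes at most 62.5 mm and 10.7 degrees, less where a joint would pass 70% of its speed; a pose out of reach is approached as far as the arm can. A call with a gripper value outside its range is refused whole. The fingers move at their own pace and stop on an object; "force" is the grip in N (left out, the last holds). Time passes only in rows, so rows that repeat a pose let the fingers close, or fill a call up. It gives the time, the measured TCP pose, the force and the opening at its end, in the units of the state.
- env.observe(): the state, without advancing time (a new reading comes with each control period).
- env.get_image(name): name is "scene" or "top" or "wrist"; returns a dict with "pixels" (384x512x3 uint8, blue, green, red), "fov_y" (degrees; the focal length in pixels is half the picture's height over the tangent of half this angle, whatever the lens; pixels are square), "cx", "cy" (the principal point, pixels), "rvec" (rotation vector, rad) and "tvec" (3), from world to camera coordinates, as OpenCV has them; the wrist camera has in their place "T_tool_cam" (4x4, takes a point from camera to tool coordinates, whose origin is the TCP and whose axes are the tool frame's). Camera axes: x right, y down, z forward; pixel columns grow to the right and rows downward; lengths in m; the calibration is good to about 2 mm. A picture is of the moment at which its call begins: read the wrist's pose just before it. There is no depth.
- env.sign_off(): hands the job in, once; it reports no verdict.
The state is a dict: "time": time; "q": joint angles; "joint_velocities": joint speeds; "joint_torque": joint torques, N m; "tool_pos": TCP position; "ee_rot": TCP orientation; "ft_force": force on the tool from outside, world axes, zero at the start; "wrist_torque": the same for the moment, N m; "gripper_width": finger opening in m.
Only numpy, scipy, OpenCV 4.12 (cv2) and the standard library are available. Lean on these libraries where they do the work, as an engineer would, in place of code of your own. Each camera call takes 0.05 s, during which the arm holds its last target.

TASK

Two water filters stand on the kitchen table; one has a long steel tube in its push-fit port, the other only a short plug. Press the black release ring at the foot of the long tube gently all the way down and, before it creeps back up, draw the tube straight up out of the port without ever wrenching it against the locked fitting. Then lower the tube, foot first and still held, upright into the empty middle hole of the wooden stand until it rests on the bottom, let go, and leave the plugged filter and the kitchen things alone.

Things in the scene. Friction and masses are not known exactly. Their poses are not given: they have to be found in the camera images.
- tube: the long tube to free: straight, steel, 20 mm thick, 112 mm long, about 160 g. Origin: centre of its foot (lower end), z up along it. A 12 mm thick groove 30 to 53.5 mm above the foot takes the teeth. It starts in the port of filter_a, foot 12 mm and top 124 mm above the table, 40 to 52 mm above the ring. Locked, it lifts 6 to 18 mm and then stops hard; freed and lifted 18 mm it stays free.
- filter_a: the water filter with the long tube, fixed to the table. White foot plate 175 x 90 x 12 mm, long along x; origin: on the table right under the tube's axis, z up. Grey port block 54 x 54 mm, top at 60 mm, centred on the origin; a clear canister with grey cap, 62 mm across and 99 mm tall, centred 88 mm along -x.
- ring_a: push-fit release of filter_a. Origin: fixed point on the tube's axis, 60 mm above the table, on the port's mouth. Above it, round the tube, the black release ring: 60 mm across, hole 25 mm, 6 mm thick. Its height is set differently each time: upper face 72 to 84 mm above the table, not given by this pose. It slides 5 mm down to a stop; near the stop (4.5 mm) the teeth inside let the tube go.
- filter_b: the other water filter, same shape and size and origin as filter_a, fixed, with a short plug that rises only 18 mm above its ring (top 90 mm above the table). To be left alone.
- stand: wooden draining stand, fixed, 170 x 64 x 46 mm high, long along its x; origin under its centre. Three holes in a row along x; the two outer ones (58 mm from the middle) hold short tubes 20 mm thick that rise 14 mm above its top; the middle one is empty.
- stand_hole (a point): centre of the mouth of the empty middle hole, at the stand's top (46 mm above the table): 24 mm wide, bevelled 3 mm, 36 mm deep, so a tube that rests on the bottom has its foot 10 mm above the table and rises 76 mm out of the stand.
- bottle: green bottle, 68 mm across, 210 mm tall; bystander, origin under its centre
- mug: white mug, 80 mm across, 90 mm tall; bystander, origin under its centre
- bowl: yellow bowl, 120 mm across, 55 mm tall; bystander, origin under its centre
- jar: glass jar, 70 mm across, 85 mm tall; bystander, origin under its centre
- spoon: wooden spoon lying on the table beyond the filters; bystander
- carton: blue carton 120 x 80 x 75 mm; bystander, origin under its centre
- wrench: steel wrench lying on the table beyond the filters; bystander
- ring_feel (a point): ring_a's origin again; the ring's feel: light spring (1.5 N up, 2.8 N down) and sticky drag, 3 N per mm/s: press slowly (2 to 3 mm/s, 9 to 14 N) until it yields no more. Fingertips can press either side of the tube and close on it while pressing. Let go, the ring creeps up at 0.9 mm/s: pull the first 18 mm within 0.6 s. Ring and teeth bear 25 N in all, pressed or with the locked tube pulled.
Mind the look-alikes: they are no part of the job. Leave any yellow look-alike of the stand alone.

How it is judged:
By the outcome, as a careful person would: the job done as asked, in the order asked, and still so for the second after the job is handed in, with the robot touching nothing.
It also fails if it takes over 58 s, if anything falls off the work surface, if the arm or the gripper's body presses on something with over 40 N, if the wrist force passes 120 N, or if a joint passes its speed limit or range.

## Working session

There is one attempt and no reset: what is moved stays moved. The work goes in short steps, Python scripts to look and compute and a tool call to move; the robot and the scene stay as the last step left them, time stands still between calls to the robot, and variables do not carry over. Pictures are saved under pics/ and viewed, and the job is handed in when it is done.

Besides the shell and the picture viewer there is one more tool, called after "Call:" as name(argument=value, ...), one argument or row to a line, values as JSON. step_arm: Moves the arm, as the interface text tells. Its arguments: {"type":"object","properties":{"deltas":{"type":"array"},"force":{"type":"number"}},"required":["deltas"]}

```bash
mkdir -p pics; cat > h.py <<'E'
import numpy as np, cv2
from bench import env
def grab(n,f):
    s=env.observe(); im=env.get_image(n); cv2.imwrite('pics/'+f+'.png',im['pixels'])
    import pickle; pickle.dump((s,im),open('pics/'+f+'.pkl','wb')); return s,im
def load(f):
    import pickle; return pickle.load(open('pics/'+f+'.pkl','rb'))
def K(im):
    f=192/np.tan(np.radians(im['fov_y'])/2); return np.array([[f,0,im['cx']],[0,f,im['cy']],[0,0,1]])
from scipy.spatial.transform import Rotation as R
def ext(s,im):
    if 'rvec' in im:
        Rm=cv2.Rodrigues(np.array(im['rvec'],float))[0]; return Rm,np.array(im['tvec'],float).ravel()
    q=s['ee_rot']; T=np.eye(4); T[:3,:3]=R.from_quat([q[1],q[2],q[3],q[0]]).as_matrix(); T[:3,3]=s['tool_pos']
    M=np.linalg.inv(T@np.array(im['T_tool_cam'])); return M[:3,:3],M[:3,3]
def ray(s,im,u,v,z):
    Rm,t=ext(s,im); c=-Rm.T@t; d=Rm.T@np.linalg.inv(K(im))@[u,v,1]; return c+d*(z-c[2])/d[2]
def proj(s,im,P):
    Rm,t=ext(s,im); p=K(im)@(Rm@np.array(P,float)+t); return p[:2]/p[2]
E
python3 - <<'E'
from h import *
for n in ['scene','top','wrist']:
    s,im=grab(n,n+'0'); print(n,im['fov_y'],{k:v for k,v in im.items() if k!='pixels'}, list(im))
print(s)
E
```

```text
scene 45.501652926651744 {'fov_y': 45.501652926651744, 'cx': 253.61662217121832, 'cy': 196.09346241999833, 'rvec': array([ 2.05543657,  0.96570442, -0.47350554]), 'tvec': array([-0.34831835, -0.17394232,  1.69004447])} ['pixels', 'fov_y', 'cx', 'cy', 'rvec', 'tvec']
top 48.39922885062845 {'fov_y': 48.39922885062845, 'cx': 256.0887038217928, 'cy': 186.80078294736236, 'rvec': array([ 2.17193972, -2.19560236,  0.05600492]), 'tvec': array([0.00674694, 0.52516522, 1.4219791 ])} ['pixels', 'fov_y', 'cx', 'cy', 'rvec', 'tvec']
wrist 63.34175188090628 {'fov_y': 63.34175188090628, 'cx': 256.6503238442068, 'cy': 183.08901900660996, 'T_tool_cam': array([[ 9.99999805e-01, -4.76847485e-04,  4.04490285e-04,
         6.80392168e-04],
       [ 3.54367446e-04,  9.65145908e-01,  2.61712151e-01,
        -7.24034521e-02],
       [-5.15188924e-04, -2.61711957e-01,  9.65145889e-01,
        -1.61201620e-01],
       [ 0.00000000e+00,  0.00000000e+00,  0.00000000e+00,
         1.00000000e+00]])} ['pixels', 'fov_y', 'cx', 'cy', 'T_tool_cam']
{'time': 0.1, 'q': array([-1.36596536e+00,  4.23737338e-01,  1.63060297e+00,  3.38747982e-05,
        1.08860294e+00, -1.89890625e-02]), 'joint_velocities': array([-7.24651133e-05, -4.50506139e-04, -1.66337941e-03,  2.30964036e-04,
       -9.09699487e-04, -8.39201075e-04]), 'joint_torque': array([ 9.54661118e-04, -5.45615852e+01, -2.74324805e+01,  6.46292302e-02,
        1.89094862e-02, -4.07150537e-05]), 'tool_pos': array([ 0.13866189, -0.60891303,  0.22200051]), 'ee_rot': array([-4.42685166e-04,  7.81645727e-01, -6.23722296e-01, -5.10175194e-04]), 'ft_force': array([0.03985886, 0.05781127, 0.05015873]), 'wrist_torque': array([-0.01636193,  0.01467432,  0.02905652]), 'gripper_width': 0.08767707048307219}
```

```bash
python3 -c "
import cv2
for n in ['scene','top']:
    a=cv2.imread(f'pics/{n}0.png'); cv2.imwrite(f'pics/{n}0b.png',cv2.resize(a,(800,600),interpolation=cv2.INTER_CUBIC))"
```

```text
(no output)
```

View pics/scene0b.png

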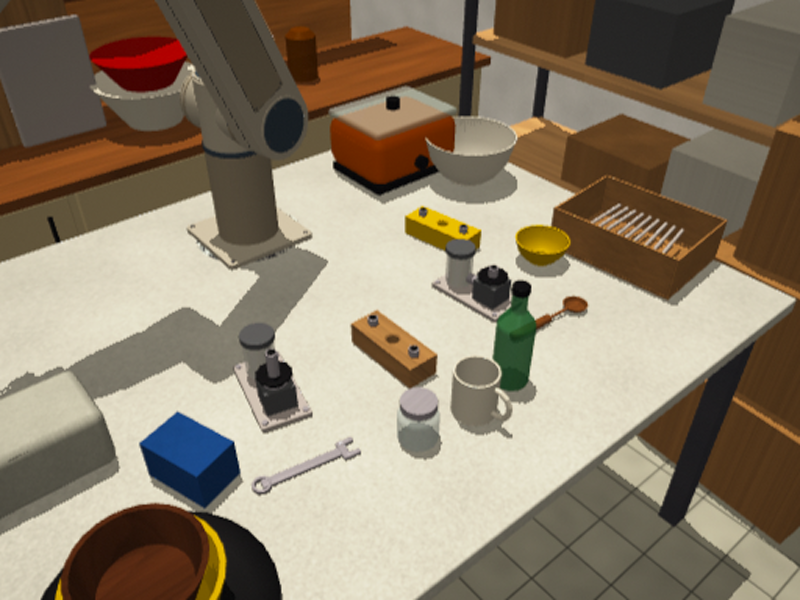

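View pics/top0b.png

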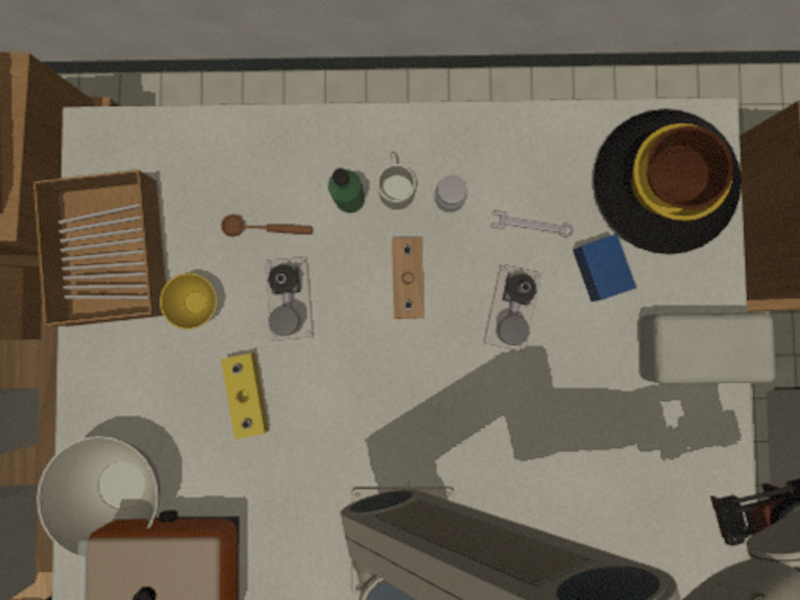

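View pics/wrist0.png

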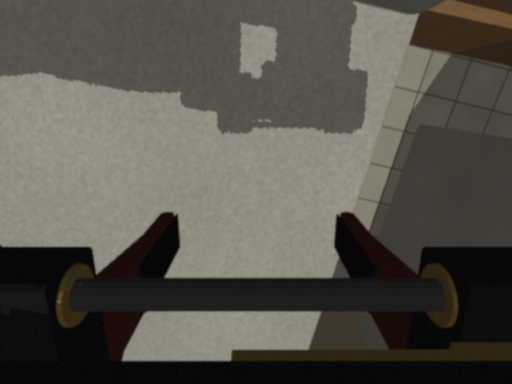

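Candidates (800×600 pics). Filters: the near-left one with the tall tube, at scene (272,362) and top (521,288), and the far one with a short plug, at scene (492,275) and top (284,279). Stands: the wooden one at top (408,278), and the yellow look-alike at top (243,395). I choose the long-tube filter and the wooden stand, and will check both in crops.

```bash
python3 - <<'E'
import cv2,numpy as np
a=cv2.imread('pics/scene0.png'); t=cv2.imread('pics/top0.png')
c1=cv2.resize(a[195:285,140:240],(600,540),interpolation=cv2.INTER_CUBIC)
cv2.imwrite('pics/c1.png',c1)
c2=cv2.resize(t[140:230,240:360],(800,600),interpolation=cv2.INTER_CUBIC)
cv2.imwrite('pics/c2.png',c2)
c3=cv2.resize(a[135:250,215:340],(652,600),interpolation=cv2.INTER_CUBIC)
cv2.imwrite('pics/c3.png',c3)
from h import *
s,im=load('top0')
k=.64
print('tube top',ray(s,im,521*k,287*k,.124),'ringA',ray(s,im,520*k,288*k,.08),'capA',ray(s,im,513*k,327*k,.099))
print('hole',ray(s,im,408*k,278*k,.046),'t1',ray(s,im,407*k,250*k,.06),ray(s,im,408*k,304*k,.06))
for n,p in dict(bottle=(350,200),mug=(398,190),jar=(451,195),carton=(604,268)).items(): print(n,ray(s,im,p[0]*k,p[1]*k,.03))
E
```

```text
tube top [ 0.52545732 -0.24080971  0.124     ] ringA [ 0.52642753 -0.24618765  0.08      ] capA [ 0.44634984 -0.22716156  0.099     ]
hole [ 0.55254391 -0.01619749  0.046     ] t1 [ 0.6103214  -0.01474995  0.06      ] [ 0.49693156 -0.01557783  0.06      ]
bottle [0.72398112 0.10689789 0.03      ]
mug [0.74443411 0.00321257 0.03      ]
jar [ 0.73205578 -0.11075978  0.03      ]
carton [ 0.57048243 -0.43421712  0.03      ]
```

View pics/c1.png

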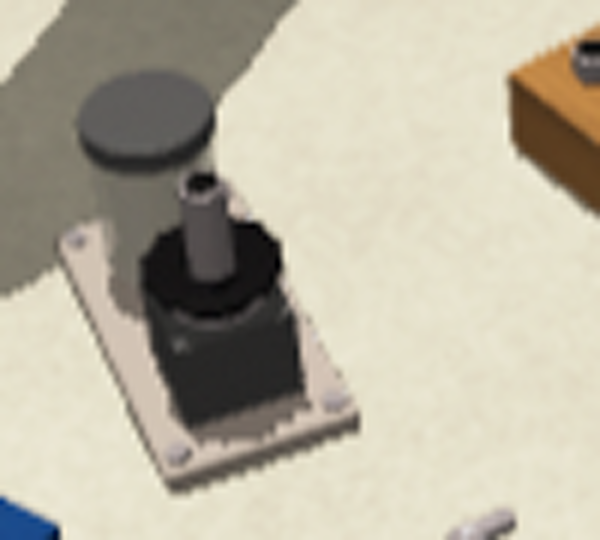

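View pics/c2.png

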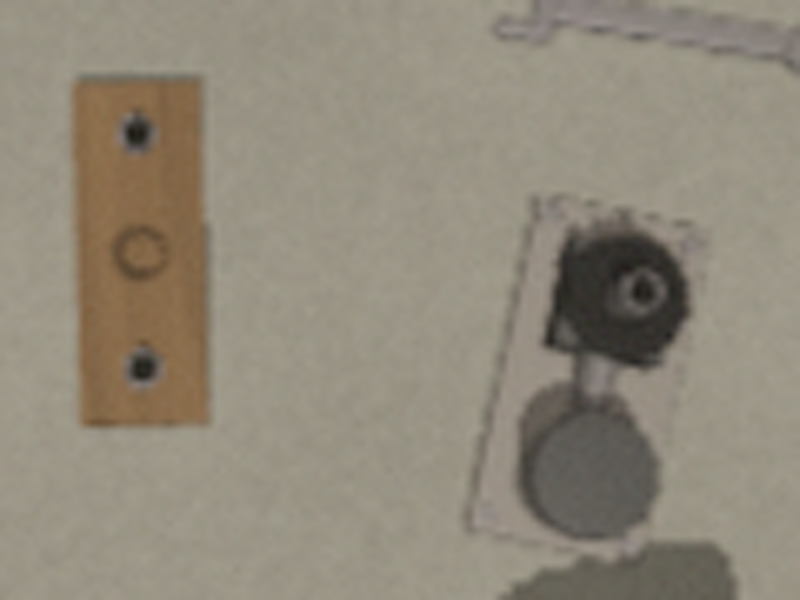

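View pics/c3.png

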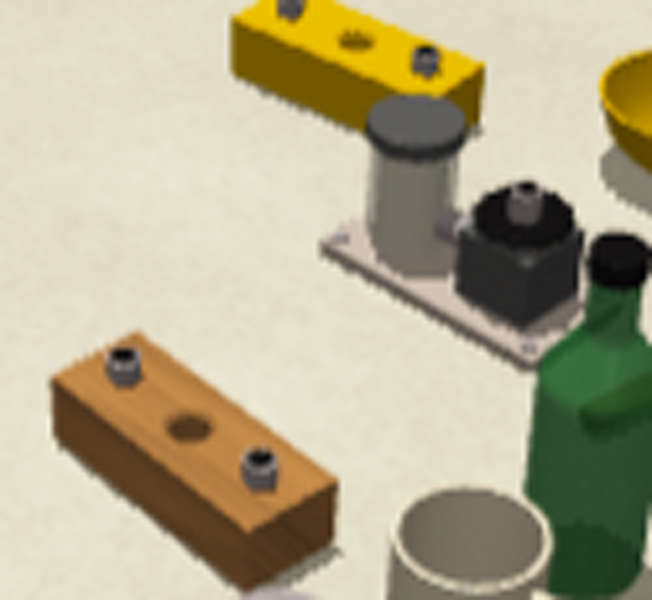

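The crops confirm it. The tall tube's top is at scene px (173.7,225.7) and top px (336.3,183.2). The far filter has only a short plug. The wooden stand's middle hole is empty.

```bash
cat >> h.py <<'E'
def tri(obs):
    A=[];b=[]
    for (s,im,u,v) in obs:
        Rm,t=ext(s,im); c=-Rm.T@t; d=Rm.T@np.linalg.inv(K(im))@[u,v,1]; d/=np.linalg.norm(d)
        M=np.eye(3)-np.outer(d,d); A.append(M); b.append(M@c)
    x,r,_,_=np.linalg.lstsq(np.vstack(A),np.hstack(b),rcond=None); return x,r**.5
def totool(s,P):
    q=s['ee_rot']; return R.from_quat([q[1],q[2],q[3],q[0]]).as_matrix().T@(np.array(P)-s['tool_pos'])
E
python3 - <<'E'
from h import *
S=load('scene0');T=load('top0')
def sc(x,y): return (*S,140+x/6-.4,195+y/6-.4)
def sc3(x,y): return (*S,215+x/5.216-.4,135+y/5.217-.4)
def tp(x,y): return (*T,240+x/6.667-.4,140+y/6.667-.4)
print('tube top',tri([sc(202,184),tp(642,288)]))
print('ring', ray(*sc(211,266),.078),ray(*tp(625,299),.078))
print('hole',tri([sc3(189,428),tp(141,253)]), ray(*sc3(189,428),.046),ray(*tp(141,253),.046))
print('nb',tri([sc3(124,365),tp(143,367)]),tri([sc3(261,464),tp(138,133)]))
s=env.observe(); P=tri([sc(202,184),tp(642,288)])[0]
print(totool(s,[P[0]-.0,P[1],.2]))
E
```

```text
tube top (array([ 0.52751974, -0.24983345,  0.12280558]), array([0.00186303]))
ring [ 0.52854858 -0.25302861  0.078     ] [ 0.52612962 -0.24826599  0.078     ]
hole (array([ 0.55346871, -0.01582439,  0.04232844]), array([0.00148354])) [ 0.55624998 -0.01945142  0.046     ] [ 0.55378997 -0.01498618  0.046     ]
nb (array([ 0.49635332, -0.01624537,  0.05185826]), array([0.00157841])) (array([ 0.61209403, -0.01467524,  0.05469388]), array([0.00090655]))
[-0.26384509 -0.45887686  0.02240638]
```

Call:
step_arm(
  deltas=[-0.03,-0.05,0,0,0.06,-0.06,-0.104,0,0,0.06,-0.09,-0.156,0,0,0.06,-0.12,-0.208,0,0,0.06,-0.15,-0.26,0,0,0.06,-0.18,-0.312,0,0,0.06,-0.21,-0.364,0,0,0.06,-0.23,-0.4,0,0,0.06],
)

```text
time: 1.15
tool_pos: [0.4792, -0.2943, 0.2226]
ee_rot: [-0.0, 0.782, -0.623, -0.0]
ft_force: [0.2, 0.4, 0.9]
gripper_width: 0.06
```

```bash
python3 -c "
from h import *
s=env.observe();print(s['tool_pos'],totool(s,[.5275,-.2498,.2]),s['joint_velocities'])"
```

```text
[ 0.4791766  -0.2942957   0.22255447] [-0.03256876 -0.05704341  0.02256208] [ 0.55487747  0.12080953 -0.17752414 -0.00754356  0.05646307  0.56064286]
```

Call:
step_arm(
  deltas=[-0.015,-0.025,0,0,0.06,-0.03,-0.05,0,0,0.06,-0.034,-0.059,0,0,0.06,-0.034,-0.059,0.01,0,0.06,-0.034,-0.059,0.02,0,0.06,-0.034,-0.059,0.03,0,0.06,-0.034,-0.059,0.03,0,0.06,-0.034,-0.059,0.03,0,0.06],
)

```text
time: 2.15
tool_pos: [0.5276, -0.2504, 0.1927]
ee_rot: [0.0, 0.782, -0.624, 0.0]
ft_force: [-0.1, -0.2, -0.7]
gripper_width: 0.0602
```

```bash
python3 -c "
from h import *
s,im=grab('wrist','w1');print(s['tool_pos'],s['joint_velocities'].round(3),proj(s,im,[.5275,-.2498,.124]))
s,im=grab('scene','s1')
a=cv2.imread('pics/s1.png'); cv2.imwrite('pics/s1c.png',cv2.resize(a[170:290,110:260],(750,600),interpolation=cv2.INTER_CUBIC))"
```

```text
[ 0.52760856 -0.25043054  0.19272121] [ 0.005 -0.008 -0.006 -0.002  0.001  0.003] [254.82363803 195.59413198]
```

View pics/w1.png

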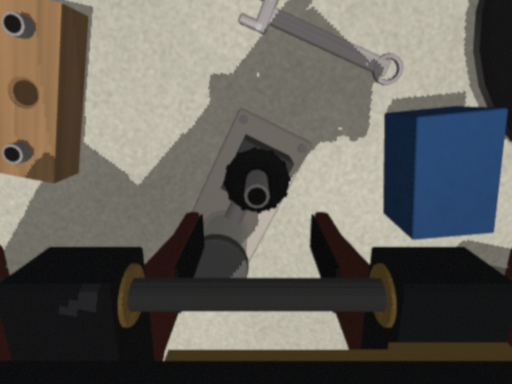

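View pics/s1c.png

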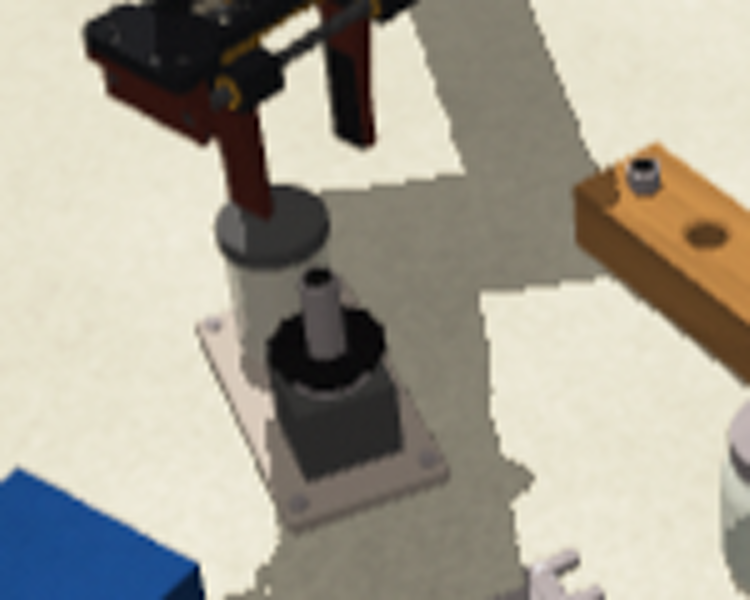

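```bash
python3 -c "
import cv2
a=cv2.imread('pics/w1.png'); cv2.imwrite('pics/w1c.png',cv2.resize(cv2.convertScaleAbs(a[140:220,210:310],alpha=2,beta=10),(750,600),interpolation=cv2.INTER_CUBIC))
cv2.imwrite('pics/w1d.png',cv2.resize(a[60:130,0:80],(640,560),interpolation=cv2.INTER_CUBIC))"
```

```text
(no output)
```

View pics/w1c.png

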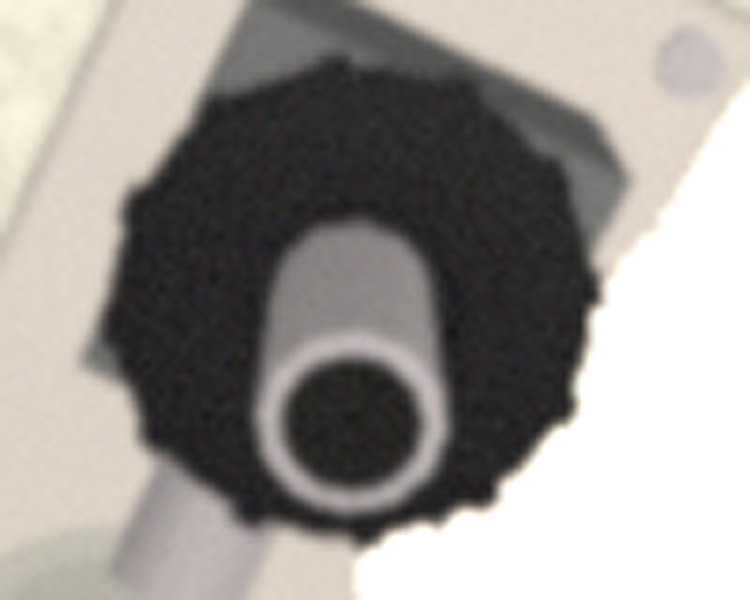

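View pics/w1d.png

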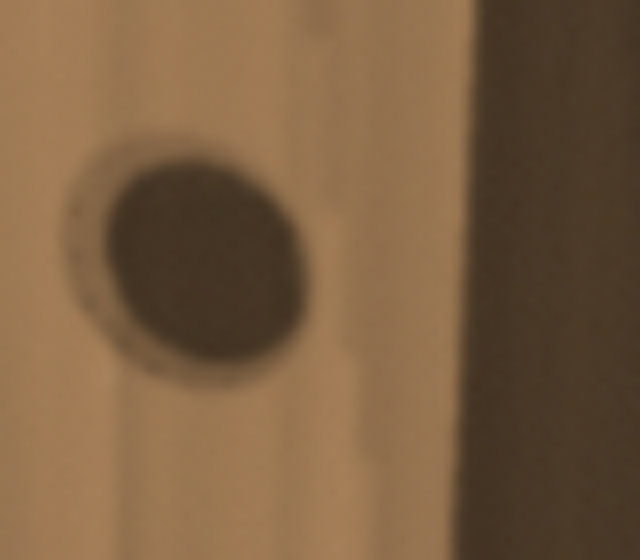

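```bash
python3 - <<'E'
from h import *
W=load('w1');S=load('s1')
o=-.43
P=ray(*W,210+353/7.5+o,140+422/7.5+o,.124);print('tube w',P, 'tool',totool(W[0],P))
u,v=110+318/5-.4,170+277/5-.4
print('scene',ray(*S,u,v,.124), 'res px', proj(*S,P)-[u,v])
H=ray(*W,190/8-.4,60+262/8-.4,.046); print('hole',H)
H=ray(*W,200/8-.4,60+260/8-.4,.043); print('hole inner',H)
th=np.linspace(0,2*np.pi,73)
for h in [.070,.072,.074,.076,.078,.080,.082,.084]:
    c=np.array([.030*np.cos(th),.030*np.sin(th),0*th]).T+[P[0],P[1],h]
    q=np.array([proj(*W,x) for x in c]); q=(q-[210+o,140+o])*7.5
    d=off=None
    q2=np.array([proj(*S,x) for x in c]); 
    q2=(q2-(proj(*S,P)-[u,v])-[110-.4,170-.4])*5
    print(h,'w',q.min(0).round(),q.max(0).round(),'s',q2.min(0).round(),q2.max(0).round())
E
```

```text
tube w [ 0.52761824 -0.25121184  0.124     ] tool [0.00076079 0.00016608 0.06872124]
scene [ 0.52692971 -0.25107603  0.124     ] res px [0.09799339 0.16009673]
hole [ 0.55508499 -0.01786727  0.046     ]
hole inner [ 0.55516273 -0.01691266  0.043     ]
0.07 w [114.  55.] [592. 518.] s [271. 316.] [387. 395.]
0.072 w [112.  57.] [593. 523.] s [271. 313.] [386. 392.]
0.074 w [111.  60.] [595. 528.] s [270. 310.] [386. 389.]
0.076 w [109.  62.] [597. 534.] s [270. 308.] [386. 386.]
0.078 w [107.  65.] [598. 539.] s [269. 305.] [385. 384.]
0.08 w [106.  67.] [600. 545.] s [269. 302.] [385. 381.]
0.082 w [104.  70.] [602. 551.] s [268. 299.] [385. 378.]
0.084 w [102.  73.] [603. 557.] s [268. 296.] [384. 375.]
```

Tube axis is at about (0.5276,-0.2510), and the ring's upper face at about 0.078–0.080. I'll descend to just above the ring, with the jaws at 30 mm around the tube.

Call:
step_arm(
  deltas=[0.0008,0,0,0,0.03,0.0008,0,0.005,0,0.03,0.0008,0,0.02,0,0.03,0.0008,0,0.04,0,0.03,0.0008,0,0.06,0,0.03,0.0008,0,0.08,0,0.03,0.0008,0,0.096,0,0.03,0.0008,0,0.104,0,0.03],
  force=20,
)

```text
time: 3.25
tool_pos: [0.5273, -0.2506, 0.0872]
ee_rot: [0.0, 0.782, -0.624, -0.001]
ft_force: [-0.4, -0.1, 0.5]
gripper_width: 0.03
```

```bash
python3 -c "
from h import *
s,im=grab('wrist','w2');print(s['tool_pos'],s['ft_force'],proj(s,im,[.5275,-.2498,.124]))
s,im=grab('scene','s2')
a=cv2.imread('pics/s2.png'); cv2.imwrite('pics/s2c.png',cv2.resize(a[190:270,130:230],(750,600),interpolation=cv2.INTER_CUBIC))"
```

```text
[ 0.52727724 -0.25058076  0.08720218] [-0.41255485 -0.14936688  0.48300351] [253.35181779 265.96694277]
```

View pics/w2.png

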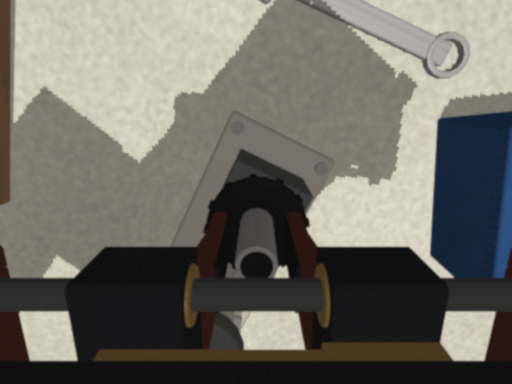

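View pics/s2c.png

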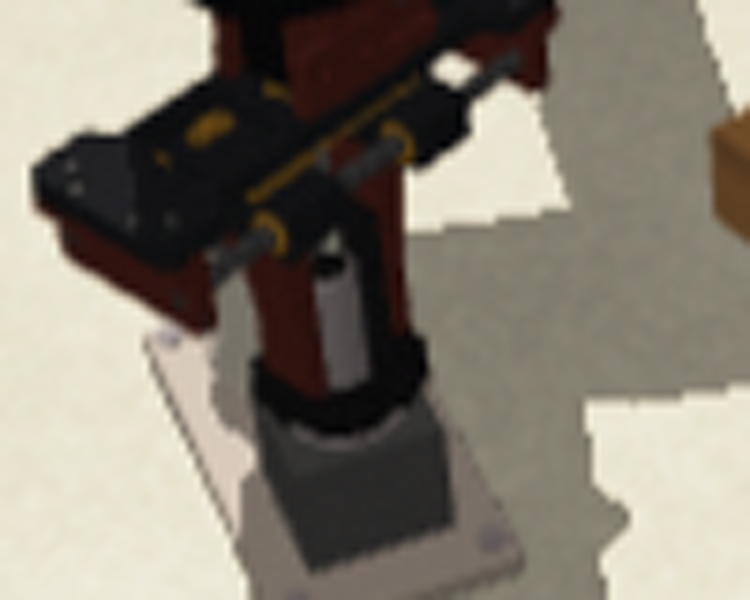

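Fingers straddle the tube centrally (tube centre at column 257, fingertips at about 210/310). Now descending slowly to find contact.

Call:
step_arm(
  deltas=[0,0,0.0005,0,0.03,0,0,0.001,0,0.03,0,0,0.0015,0,0.03,0,0,0.002,0,0.03,0,0,0.0025,0,0.03,0,0,0.003,0,0.03,0,0,0.0035,0,0.03,0,0,0.004,0,0.03],
)

```text
time: 4.35
tool_pos: [0.5279, -0.2509, 0.0846]
ee_rot: [0.0, 0.782, -0.624, -0.0]
ft_force: [-0.2, 0.9, -0.5]
gripper_width: 0.0301
```

Call:
step_arm(
  deltas=[0,0,0.0003,0,0.03,0,0,0.0006,0,0.03,0,0,0.0009,0,0.03,0,0,0.0012,0,0.03,0,0,0.0015,0,0.03,0,0,0.0018,0,0.03,0,0,0.0021,0,0.03,0,0,0.0024,0,0.03],
)

```text
time: 5.35
tool_pos: [0.5279, -0.2509, 0.0823]
ee_rot: [-0.0, 0.782, -0.624, 0.0]
ft_force: [-0.1, 0.4, -0.5]
gripper_width: 0.03
```

Call:
step_arm(
  deltas=[0,0,0.0003,0,0.03,0,0,0.0006,0,0.03,0,0,0.0009,0,0.03,0,0,0.0012,0,0.03,0,0,0.0015,0,0.03,0,0,0.0018,0,0.03,0,0,0.0021,0,0.03,0,0,0.0024,0,0.03],
)

```text
time: 6.35
tool_pos: [0.5279, -0.2509, 0.0801]
ee_rot: [-0.0, 0.782, -0.624, 0.0]
ft_force: [-1.7, 0.7, 4.5]
gripper_width: 0.03
```

Contact near z≈0.0803. Pressing on at 2.4 mm/s.

Call:
step_arm(
  deltas=[0,0,0.0003,0,0.03,0,0,0.0006,0,0.03,0,0,0.0009,0,0.03,0,0,0.0012,0,0.03,0,0,0.0015,0,0.03,0,0,0.0018,0,0.03,0,0,0.0021,0,0.03,0,0,0.0024,0,0.03],
)

```text
time: 7.35
tool_pos: [0.5279, -0.2509, 0.0781]
ee_rot: [-0.0, 0.782, -0.624, 0.0]
ft_force: [-2.7, 1.8, 8.0]
gripper_width: 0.0299
```

Call:
step_arm(
  deltas=[0,0,0.0003,0,0.03,0,0,0.0006,0,0.03,0,0,0.0009,0,0.03,0,0,0.0012,0,0.03,0,0,0.0014,0,0.03,0,0,0.0016,0,0.03,0,0,0.0018,0,0.03,0,0,0.002,0,0.03],
)

```text
time: 8.35
tool_pos: [0.5279, -0.2509, 0.076]
ee_rot: [-0.0, 0.782, -0.624, 0.0]
ft_force: [-2.2, 1.5, 7.0]
gripper_width: 0.0297
```

Call:
step_arm(
  deltas=[0,0,0.0002,0,0.03,0,0,0.0004,0,0.03,0,0,0.0006,0,0.03,0,0,0.0008,0,0.03,0,0,0.0008,0,0.03,0,0,0.0008,0,0.03,0,0,0.0008,0,0.03,0,0,0.0008,0,0.03],
)

```text
time: 9.35
tool_pos: [0.5279, -0.2509, 0.0752]
ee_rot: [-0.0, 0.782, -0.624, 0.0]
ft_force: [-1.5, 0.8, 8.1]
gripper_width: 0.0299
```

Call:
step_arm(
  deltas=[0,0,0.0001,0,0.03,0,0,0.0002,0,0.03,0,0,0.0003,0,0.03,0,0,0.0003,0,0.03,0,0,0.0003,0,0.03,0,0,0.0003,0,0.03,0,0,0.0003,0,0.03,0,0,0.0003,0,0.03],
)

```text
time: 10.35
tool_pos: [0.5279, -0.2509, 0.0752]
ee_rot: [-0.0, 0.782, -0.624, 0.0]
ft_force: [-3.2, 0.9, 9.7]
gripper_width: 0.0301
```

The ring yields no more (z holds at 0.0752 while the force rises). Closing on the tube while still pressing.

Call:
step_arm(
  deltas=[0,0,0,0,0.026,0,0,0,0,0.023,0,0,0,0,0.021,0,0,0,0,0.019,0,0,0,0,0.016,0,0,0,0,0.012,0,0,0,0,0.012,0,0,0,0,0.012],
  force=35,
)

```text
time: 11.35
tool_pos: [0.5287, -0.2511, 0.0752]
ee_rot: [-0.0, 0.782, -0.624, 0.001]
ft_force: [0.1, 0.7, 5.4]
gripper_width: 0.0195
```

Call:
step_arm(
  deltas=[0,0,0.0001,0,0.012,0,0,0.0001,0,0.012,0,0,-0.01,0,0.012,0,0,-0.024,0,0.012,0,0,-0.042,0,0.012,0,0,-0.065,0,0.012,0,0,-0.09,0,0.012,0,0,-0.11,0,0.012],
  force=45,
)

```text
time: 12.35
tool_pos: [0.5277, -0.2511, 0.1865]
ee_rot: [0.0, 0.782, -0.624, 0.0]
ft_force: [0.9, 0.7, -1.4]
gripper_width: 0.0193
```

```bash
python3 -c "
from h import *
s,im=grab('wrist','w3');print(s['tool_pos'],s['ft_force'],s['gripper_width'])
s,im=grab('scene','s3')
a=cv2.imread('pics/s3.png'); cv2.imwrite('pics/s3c.png',cv2.resize(a[150:270,110:260],(750,600),interpolation=cv2.INTER_CUBIC))"
```

```text
[ 0.52771582 -0.25105356  0.18652361] [ 0.85318735  0.69603912 -1.37858701] 0.01927078983826368
```

View pics/w3.png

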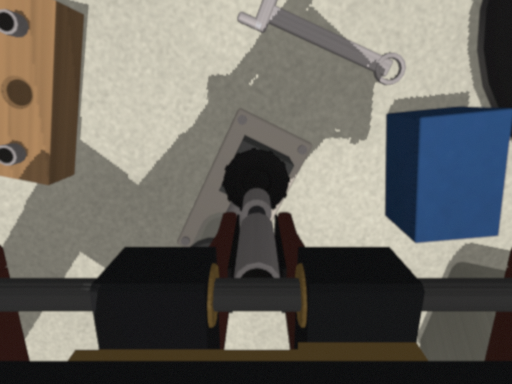

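View pics/s3c.png

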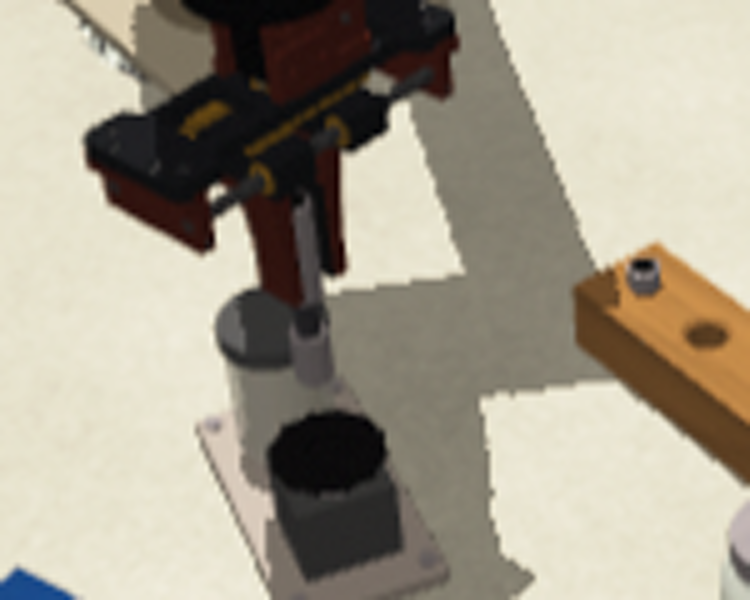

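The tube is out of the port and held; the ring and port at (327,450) in the crop are empty. Moving next to the stand.

Call:
step_arm(
  deltas=[0,0,0,0,0.012,-0.02,-0.008,0,0,0.012,-0.05,-0.02,0,0,0.012,-0.08,-0.032,0,0,0.012,-0.11,-0.044,0,0,0.012,-0.14,-0.055,0,0,0.012,-0.16,-0.063,0,0,0.012,-0.166,-0.065,0,0,0.012],
)

```text
time: 13.45
tool_pos: [0.5538, -0.0726, 0.1835]
ee_rot: [0.0, 0.782, -0.623, -0.001]
ft_force: [0.2, -0.3, -1.8]
gripper_width: 0.0194
```

Call:
step_arm(
  deltas=[0,0,0,0,0.012,0,0,0,0,0.012,0,0,0,0,0.012,0,0,0,0,0.012,0,0,0,0,0.012,0,0,0,0,0.012,0,0,0,0,0.012,0,0,0,0,0.012],
)

```text
time: 14.45
tool_pos: [0.5544, -0.0746, 0.1844]
ee_rot: [-0.0, 0.782, -0.624, -0.0]
ft_force: [-0.4, -0.0, -2.8]
gripper_width: 0.0193
```

```bash
python3 -c "
from h import *
s,im=grab('wrist','w4');print(s['tool_pos'],s['ft_force'],s['gripper_width'],proj(s,im,[.5545,-.0165,.046]),proj(s,im,s['tool_pos']-[0,0,.063]),proj(s,im,s['tool_pos']+[0,0,.049]))
s,im=grab('scene','s4');print(proj(s,im,s['tool_pos']))
a=cv2.imread('pics/w4.png'); cv2.imwrite('pics/w4c.png',cv2.resize(cv2.convertScaleAbs(a[60:240,150:350],alpha=1.5),(660,594),interpolation=cv2.INTER_CUBIC))"
```

```text
[ 0.55441455 -0.07457746  0.18437947] [-0.36149276 -0.00564796 -2.78839663] 0.019313323078716096 [197.99799483 161.61815341] [255.63677789 197.90656679] [254.9057244  282.19128668]
[234.01766015 184.66595036]
```

View pics/w4.png

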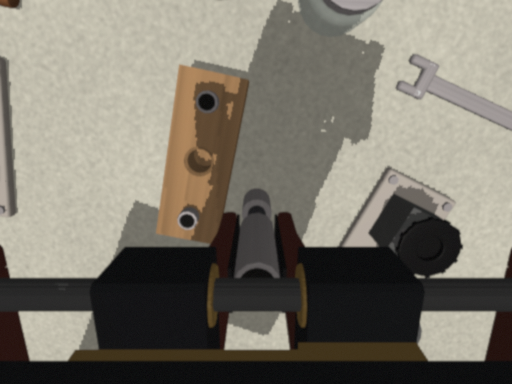

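View pics/s4.png

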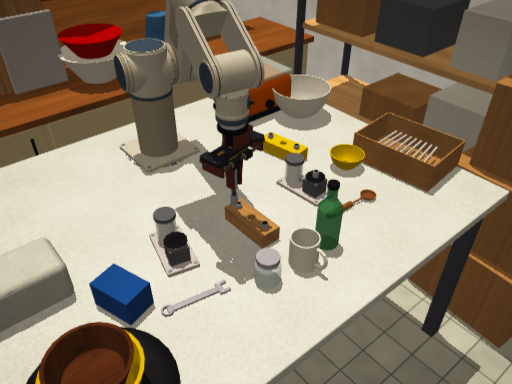

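```bash
python3 -c "
import cv2
a=cv2.imread('pics/w4.png'); cv2.imwrite('pics/w4d.png',cv2.resize(cv2.convertScaleAbs(a[85:235,170:290],alpha=1.6),(640,800)[:2] if 0 else (480,600),interpolation=cv2.INTER_CUBIC))
cv2.imwrite('pics/w4e.png',cv2.resize(cv2.convertScaleAbs(a[135:185,170:230],alpha=1.6),(720,600),interpolation=cv2.INTER_CUBIC))"
```

```text
(no output)
```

View pics/w4d.png

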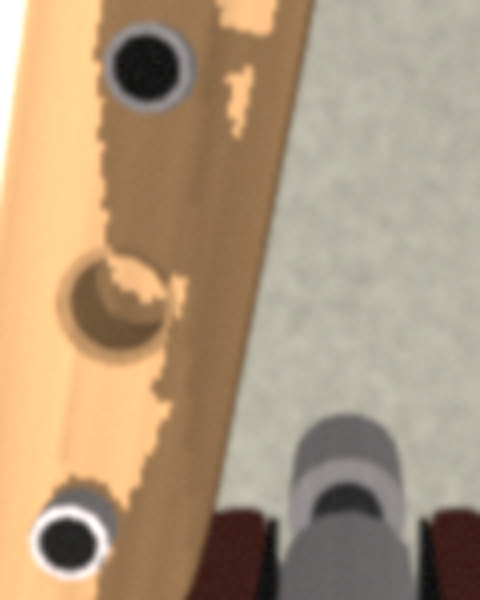

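View pics/w4e.png

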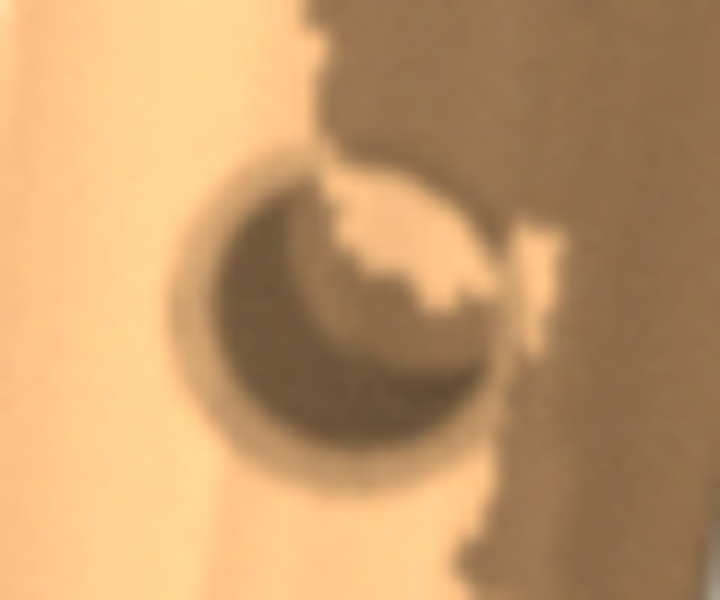

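```bash
cat > ov.py <<'E'
from h import *
def ov(name,out,dx=0,dy=0,foot=.063,tx=0,ty=0,box=(215,300,180,300),sc=7):
    s,im=load(name); q=s['ee_rot']; Rm=R.from_quat([q[1],q[2],q[3],q[0]]).as_matrix()
    x0,x1,y0,y1=box
    a=cv2.resize(cv2.convertScaleAbs(im['pixels'][y0:y1,x0:x1],alpha=1.6),None,fx=sc,fy=sc,interpolation=cv2.INTER_CUBIC)
    th=np.linspace(0,2*np.pi,60)
    for h,r in [(0,.01),(.03,.01),(.0535,.01),(.112,.01)]:
        zt=foot-h; l=zt+.019 # distance below grasp point
        P=np.array([r*np.cos(th)+dx+tx*l,r*np.sin(th)+dy+ty*l,0*th+zt]).T
        p=np.array([proj(s,im,s['tool_pos']+Rm@x) for x in P])
        p=((p-[x0,y0]+.5)*sc-.5).round().astype(int)
        cv2.polylines(a,[p],True,(0,255,0),1)
    cv2.imwrite('pics/'+out+'.png',a)
E
python3 -c "
from ov import *
ov('w4','o1',sc=6,box=(205,310,182,282)); ov('w1','o0',foot=.0687+.112,sc=6,box=(205,310,140,240))"
```

```text
(no output)
```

View pics/o1.png

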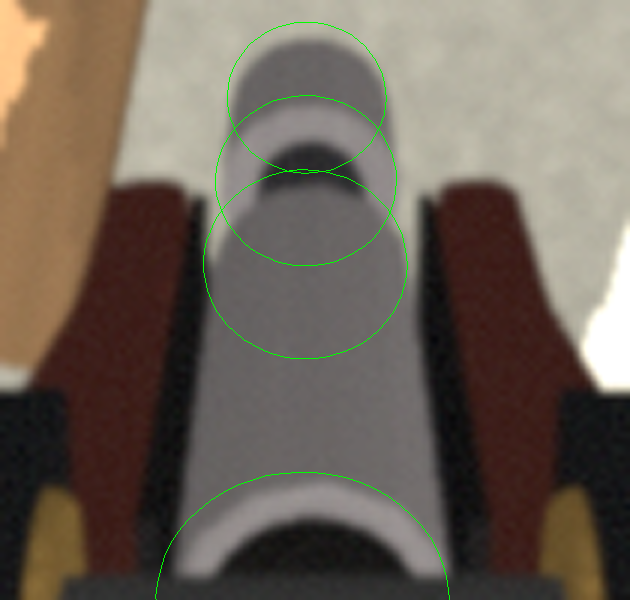

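```bash
python3 - <<'E'
from h import *
W=load('w4'); s=W[0]
H=ray(*W,199.29,160.04,.043); print('hole',H,totool(s,H))
# neighbours tops in w4d (scale 4, origin 170,85)
for p in [(148,66),(69,540)]:
    print(ray(*W,170+p[0]/4-.4,85+p[1]/4-.4,.06))
a=cv2.imread('pics/s4.png'); cv2.imwrite('pics/s4c.png',cv2.resize(a[150:250,190:290],(600,600),interpolation=cv2.INTER_CUBIC))
S=load('s4'); s2=S[0]
p0=proj(*S,s2['tool_pos']-[0,0,.063]);p1=proj(*S,s2['tool_pos']+[0,0,.049]); print((p0-[190,150])*6,(p1-[190,150])*6)
E
```

```text
hole [ 0.55563775 -0.01704156  0.043     ] [-0.05582351 -0.0139627   0.14138179]
[ 0.61334522 -0.01645992  0.06      ]
[ 0.49828269 -0.01786864  0.06      ]
[267.63290785 320.56653621] [261.20266079 115.33002913]
```

View pics/s4c.png

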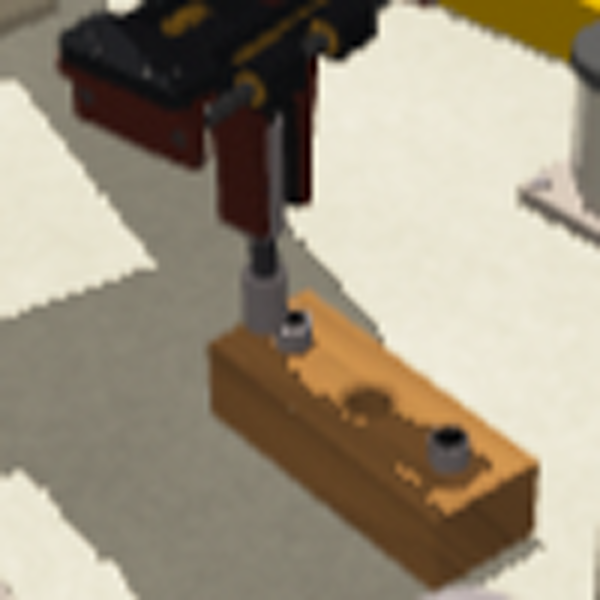

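Call:
step_arm(
  deltas=[-0.01,-0.003,0,0,0.012,-0.03,-0.008,0,0,0.012,-0.05,-0.0135,0,0,0.012,-0.0563,-0.0155,0,0,0.012,-0.0563,-0.0155,0.015,0,0.012,-0.0563,-0.0155,0.04,0,0.012,-0.0563,-0.0155,0.058,0,0.012,-0.0563,-0.0155,0.065,0,0.012],
)

```text
time: 15.55
tool_pos: [0.5561, -0.0165, 0.1177]
ee_rot: [0.001, 0.782, -0.624, -0.001]
ft_force: [0.1, -0.2, -2.3]
gripper_width: 0.0195
```

Call:
step_arm(
  deltas=[0,0,0,0,0.012,0,0,0,0,0.012,0,0,0,0,0.012,0,0,0,0,0.012,0,0,0,0,0.012,0,0,0,0,0.012,0,0,0,0,0.012,0,0,0,0,0.012],
)

```text
time: 16.55
tool_pos: [0.557, -0.0163, 0.1193]
ee_rot: [0.0, 0.782, -0.624, -0.0]
ft_force: [0.4, -0.2, -1.5]
gripper_width: 0.0196
```

```bash
python3 -c "
from ov import *
s,im=grab('wrist','w5');print(s['tool_pos'],s['ft_force'],s['gripper_width'])
S=grab('scene','s5'); T=grab('top','t5')
sc=7.5
a=cv2.resize(S[1]['pixels'][170:250,200:300],(750,600),interpolation=cv2.INTER_CUBIC)
th=np.linspace(0,2*np.pi,40)
for c,h,r in [(s['tool_pos'],s['tool_pos'][2]-.063,.01),(np.array([.5556,-.0170,0]),.046,.015),(np.array([.5556,-.0170,0]),.046,.012)]:
    p=np.array([proj(*S,[c[0]+r*np.cos(t),c[1]+r*np.sin(t),h]) for t in th]); p=((p-[200,170]+.5)*sc).astype(int); cv2.polylines(a,[p],True,(0,255,0),1)
cv2.imwrite('pics/s5c.png',a)
ov('w5','o5',box=(205,310,150,250),sc=6)"
```

```text
[ 0.55698212 -0.01625075  0.11932937] [ 0.44601243 -0.24950207 -1.52692187] 0.01959247385967747
```

View pics/o5.png

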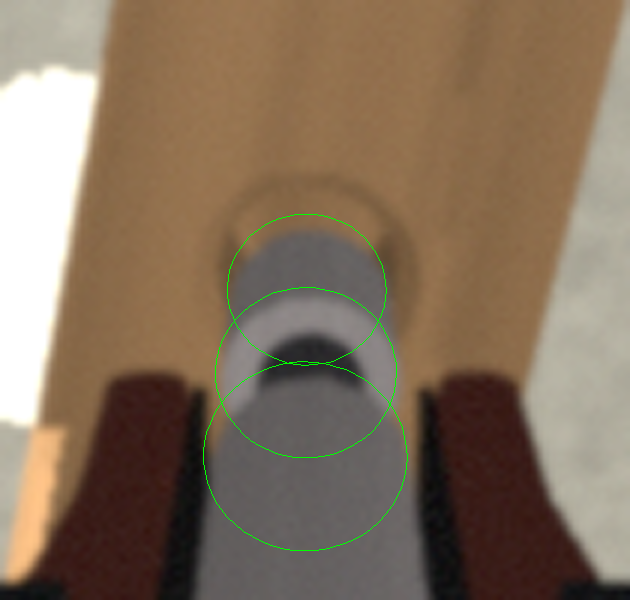

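View pics/s5c.png

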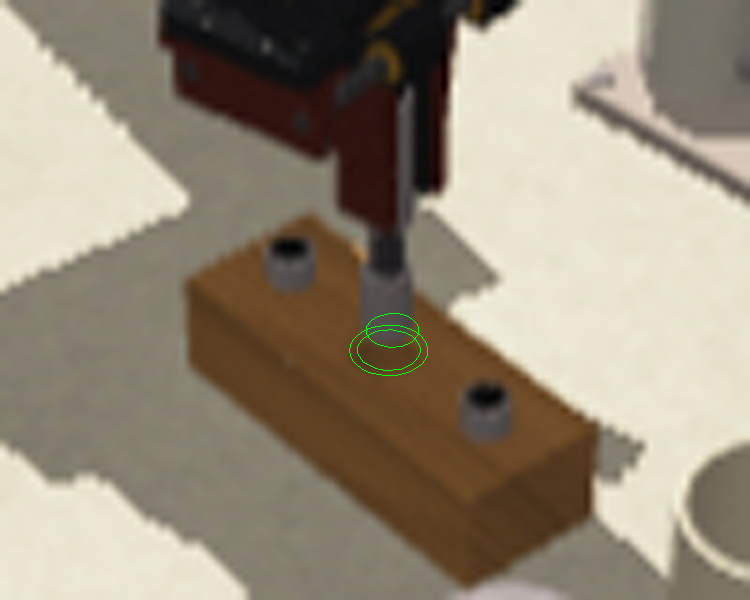

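```bash
python3 -c "
from h import *
S=load('s5')
a=S[1]['pixels'][190:225,235:275]
a=cv2.resize(cv2.convertScaleAbs(a,alpha=2.2),(680,595),interpolation=cv2.INTER_CUBIC); cv2.imwrite('pics/s5d.png',a)
T=load('t5')[1]['pixels'][150:200,235:290]; cv2.imwrite('pics/t5c.png',cv2.resize(T,(660,600),interpolation=cv2.INTER_CUBIC))
Rm,_=ext(*S); q=S[0]['ee_rot']; Rt=R.from_quat([q[1],q[2],q[3],q[0]]).as_matrix(); print(Rm@Rt)
"
```

```text
[[-0.60851414 -0.79354255 -0.00087597]
 [ 0.48434218 -0.37228323  0.79171829]
 [-0.62858826  0.4813475   0.61088574]]
```

View pics/s5d.png

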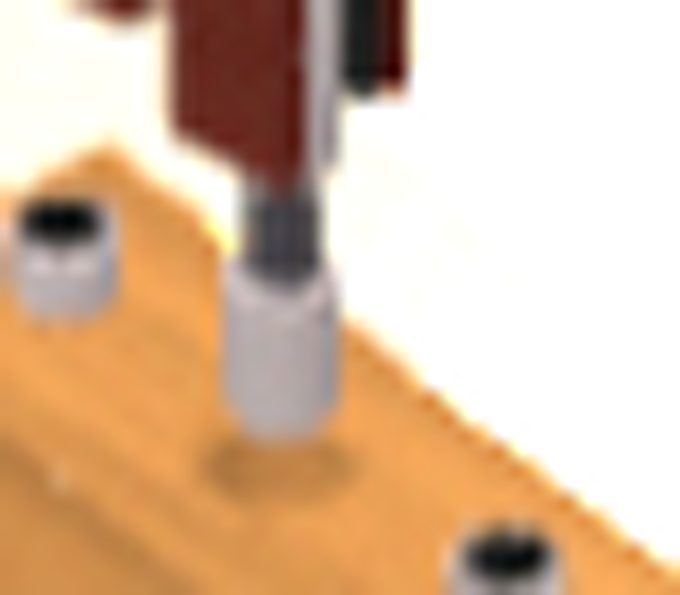

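Wrist and scene views agree that the hole lies about +1.2 mm in tool x and −1 to −2 mm in tool y from the foot. I'll correct by that and start lowering.

Call:
step_arm(
  deltas=[0.0006,-0.0007,0,0,0.012,0.0012,-0.0014,0,0,0.012,0.0012,-0.0014,0.001,0,0.012,0.0012,-0.0014,0.003,0,0.012,0.0012,-0.0014,0.005,0,0.012,0.0012,-0.0014,0.007,0,0.012,0.0012,-0.0014,0.008,0,0.012,0.0012,-0.0014,0.008,0,0.012],
)

```text
time: 17.7
tool_pos: [0.5586, -0.0171, 0.1113]
ee_rot: [0.0, 0.782, -0.624, -0.0]
ft_force: [-0.1, -0.0, -1.3]
gripper_width: 0.0195
```

```bash
python3 -c "
from ov import *
s,im=grab('wrist','w6');print(s['tool_pos'],s['ft_force'],s['gripper_width'])
S=grab('scene','s6')
a=S[1]['pixels'][190:225,235:275]
a=cv2.resize(cv2.convertScaleAbs(a,alpha=2.2),(680,595),interpolation=cv2.INTER_CUBIC); cv2.imwrite('pics/s6d.png',a)
a=cv2.resize(cv2.convertScaleAbs(im['pixels'][150:250,205:310],alpha=1.8),None,fx=6,fy=6,interpolation=cv2.INTER_CUBIC);cv2.imwrite('pics/o6.png',a)"
```

```text
[ 0.55861543 -0.01710993  0.11127901] [-0.10834193 -0.01595845 -1.31705761] 0.019490350148237245
```

View pics/o6.png

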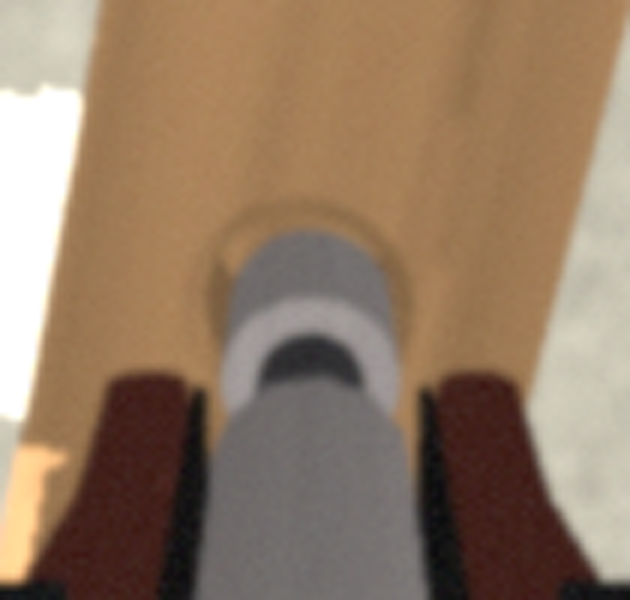

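View pics/s6d.png

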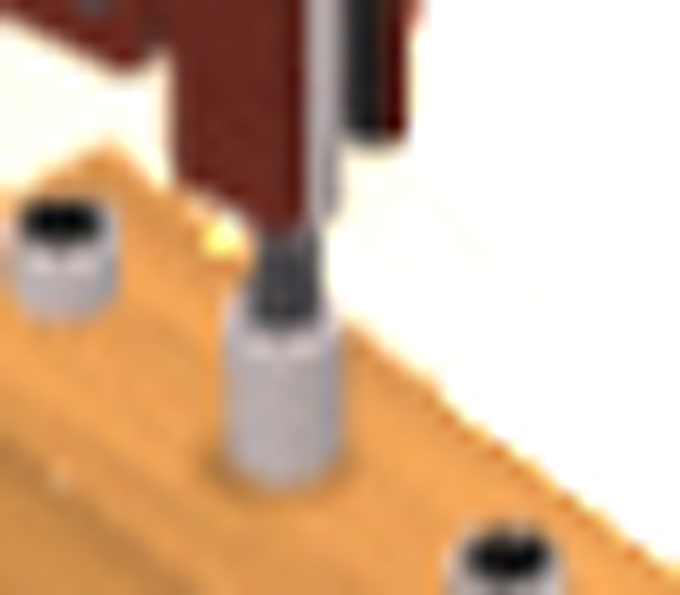

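Aligned: the wrist view shows rim 207–413 and foot 231–390, both centred at 310. Lowering further and watching the force.

Call:
step_arm(
  deltas=[0,0,0.001,0,0.012,0,0,0.002,0,0.012,0,0,0.003,0,0.012,0,0,0.004,0,0.012,0,0,0.005,0,0.012,0,0,0.006,0,0.012,0,0,0.007,0,0.012,0,0,0.007,0,0.012],
)

```text
time: 18.8
tool_pos: [0.5582, -0.017, 0.104]
ee_rot: [0.0, 0.782, -0.624, -0.0]
ft_force: [-1.3, 1.6, -1.5]
gripper_width: 0.0197
```

Call:
step_arm(
  deltas=[0,0,0.001,0,0.012,0,0,0.002,0,0.012,0,0,0.004,0,0.012,0,0,0.006,0,0.012,0,0,0.008,0,0.012,0,0,0.009,0,0.012,0,0,0.01,0,0.012,0,0,0.01,0,0.012],
)

```text
time: 19.8
tool_pos: [0.5583, -0.0171, 0.0942]
ee_rot: [0.0, 0.782, -0.624, -0.0]
ft_force: [-3.8, 2.3, -1.5]
gripper_width: 0.0194
```

Call:
step_arm(
  deltas=[-0.0003,0.0004,0,0,0.012,-0.0006,0.0007,0.001,0,0.012,-0.0006,0.0007,0.004,0,0.012,-0.0006,0.0007,0.007,0,0.012,-0.0006,0.0007,0.01,0,0.012,-0.0006,0.0007,0.013,0,0.012,-0.0006,0.0007,0.015,0,0.012,-0.0006,0.0007,0.015,0,0.012],
)

```text
time: 20.8
tool_pos: [0.558, -0.0168, 0.0792]
ee_rot: [-0.0, 0.782, -0.624, 0.0]
ft_force: [-0.8, 0.4, -2.5]
gripper_width: 0.0196
```

Call:
step_arm(
  deltas=[0,0,0.0005,0,0.012,0,0,0.001,0,0.012,0,0,0.0015,0,0.012,0,0,0.002,0,0.012,0,0,0.0025,0,0.012,0,0,0.003,0,0.012,0,0,0.0035,0,0.012,0,0,0.004,0,0.012],
)

```text
time: 21.8
tool_pos: [0.5579, -0.0167, 0.0753]
ee_rot: [-0.0, 0.782, -0.624, 0.0]
ft_force: [0.7, 0.6, -2.0]
gripper_width: 0.0193
```

Call:
step_arm(
  deltas=[0,0,0.0003,0,0.012,0,0,0.0006,0,0.012,0,0,0.0009,0,0.012,0,0,0.0012,0,0.012,0,0,0.0014,0,0.012,0,0,0.0016,0,0.012,0,0,0.0018,0,0.012,0,0,0.002,0,0.012],
)

```text
time: 22.8
tool_pos: [0.5578, -0.0167, 0.0734]
ee_rot: [0.0, 0.782, -0.624, 0.0]
ft_force: [-0.2, 0.2, -1.6]
gripper_width: 0.0192
```

Call:
step_arm(
  deltas=[0,0,0.0002,0,0.012,0,0,0.0004,0,0.012,0,0,0.0006,0,0.012,0,0,0.0008,0,0.012,0,0,0.001,0,0.012,0,0,0.001,0,0.012,0,0,0.001,0,0.012,0,0,0.001,0,0.012],
)

```text
time: 23.8
tool_pos: [0.558, -0.0167, 0.0731]
ee_rot: [-0.0, 0.782, -0.624, 0.0]
ft_force: [-3.1, 0.1, 6.3]
gripper_width: 0.0193
```

Foot is on the bottom (TCP 0.0731, +6 N). Releasing.

Call:
step_arm(
  deltas=[0,0,-0.0004,0,0.012,0,0,-0.0004,0,0.019,0,0,-0.0004,0,0.022,0,0,-0.0004,0,0.028,0,0,-0.0004,0,0.036,0,0,-0.0004,0,0.046,0,0,-0.0004,0,0.05,0,0,-0.0004,0,0.05],
  force=20,
)

```text
time: 24.8
tool_pos: [0.5578, -0.0167, 0.0728]
ee_rot: [0.0, 0.782, -0.624, -0.0]
ft_force: [-0.3, -0.8, -0.2]
gripper_width: 0.0502
```

Call:
step_arm(
  deltas=[0,0,-0.002,0,0.05,0,0,-0.01,0,0.05,0,0,-0.025,0,0.05,0,0,-0.045,0,0.05,0,0,-0.07,0,0.05,0,0,-0.095,0,0.05,0,0,-0.115,0,0.05,0,0,-0.12,0,0.05],
)

```text
time: 25.8
tool_pos: [0.5589, -0.0167, 0.1951]
ee_rot: [-0.001, 0.782, -0.624, 0.002]
ft_force: [-0.1, -0.6, -0.4]
gripper_width: 0.0499
```

Call:
step_arm(
  deltas=[0,0.02,0,0,0.05,0,0.05,0,0,0.05,0,0.08,0,0,0.05,0,0.1,0,0,0.05,0,0.1,0,0,0.05,0,0.1,0,0,0.05,0,0.1,0,0,0.05,0,0.1,0,0,0.05],
)

```text
time: 26.8
tool_pos: [0.4609, -0.0388, 0.1927]
ee_rot: [-0.0, 0.782, -0.624, 0.0]
ft_force: [-0.1, 0.1, 0.2]
gripper_width: 0.05
```

```bash
python3 -c "
from h import *
s,im=grab('wrist','w7');print(s['time'],s['tool_pos'],s['ft_force'],s['gripper_width'])
S=grab('scene','s7')
print(proj(*S,[.5565,-.0168,.122])-[190,130],proj(*S,[.5565,-.0168,.046])-[190,130])
a=S[1]['pixels'][130:280,80:330]
cv2.imwrite('pics/s7c.png',cv2.resize(a,(800,480),interpolation=cv2.INTER_CUBIC))"
```

```text
26.8 [ 0.46087628 -0.03878941  0.19269905] [-0.14609114  0.12961878  0.18648009] 0.050046817525852945
[61.55345779 65.31895924] [61.60334904 86.30205932]
```

View pics/s7c.png

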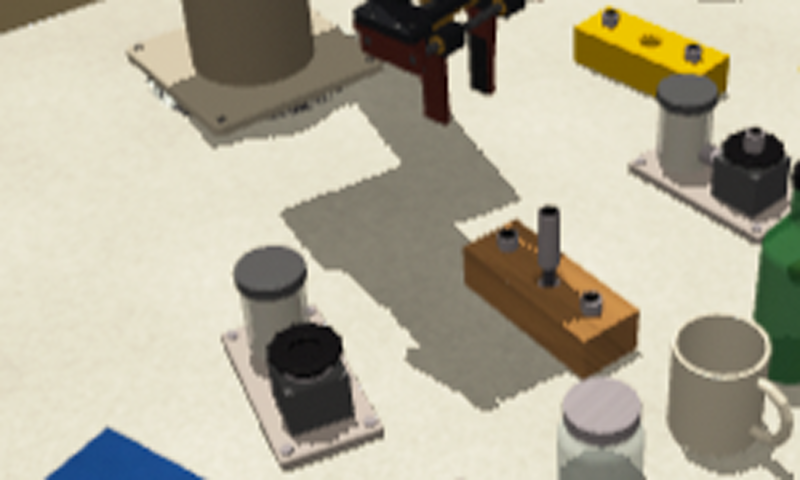

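View pics/w7.png

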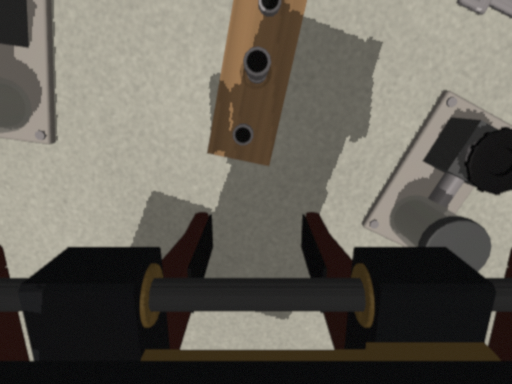

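The tube stands upright in the middle hole of the wooden stand: its top is at scene px (251.6,195.9), against (251.6,195.3) predicted for one resting on the bottom. The port is empty and nothing else has moved.

```bash
python3 -c "
from bench import env
print(env.sign_off())"
```

```text
the job is handed in; nothing more can be done
None
```

The long tube is out of filter_a and standing upright on the bottom of the wooden stand's middle hole. I handed the job in at 26.9 s on the robot's clock; `sign_off` gives no verdict.

**Release and pull:** I pressed the ring slowly until it gave no more. The fingertips met it at about 80 mm and stopped at 75.2 mm, with end-of-move readings up to about 10 N. I closed on the tube while still pressing and pulled it straight up, with the first 18 mm taking about 0.3 s.

**Placing:** I lowered the tube into the hole after a small sideways correction from the wrist and scene pictures. Contact on the bottom read about 6 N with the fingertips at 73.1 mm, which puts the foot at the expected 10 mm. I then let go and backed the gripper clear.

**Last checks:** The scene picture has the tube's top within 1 px of the prediction, filter_a's port empty, and the gripper touching nothing. The plugged filter, the yellow look-alike and the other kitchen things in view had not visibly moved.

**Doubts:**
- The wrist and scene views put the held tube 1 to 2 mm off the gripper's centre line. That is why I corrected before insertion.
- While entering the hole the tube pressed lightly sideways on it, at about 4 N. I shifted it and this faded.
- Forces were only read at the end of each 1 s move, so short peaks in between were not seen.

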